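# Lay out a trailer hub's parts in fitting order

### The arm

A 6-joint arm with a two-finger parallel gripper is mounted at the origin on the work surface. World frame = base frame: x ahead of the robot, y to its left, z up, the work surface at z = 0. Lengths are in m, angles in rad, forces in N, time in s.
With the tool pointing down it reaches from about 0.35 to 0.775 m from the base axis. Payload 5.5 kg.
Tool frame: the origin (TCP) lies at the very end of the fingers, on their centre line; the grasp point (between the pads) lies 19 mm behind it; z points along the fingers, x is the direction in which the jaws open and shut, and the axes are right-handed (so a half turn about z gives the same grasp; the last joint's range is limited). The gripper opens to 85 mm and grips with 20 to 120 N. Pads are 22 mm wide; open, the fingers measure 114 mm over their backs; the gripper's body (76 mm by 85 mm) begins 54 mm behind the grasp point. The pads swing forward as they close: fully open they stand 13 mm farther back than shut.
Start: joints at [1.119, 0.313, 0.046, 1.304, 0, 1.431], TCP at [0.176, 0.547, 0.231] pointing down, gripper open.
Joint ranges: [-2.76, 2.76], [-0.86, 1.69], [-1.03, 1.26], [-2.2, 2.34], [-1.47, 1.5], [-3.14, 3.14]. Speed limits (rad/s): [2.57, 2.57, 3.14, 3.14, 3.14, 3.14].

### API

Orientations are given as a rotation vector (axis times angle).
In Python, from cell import arm, eyes gives the robot as it stands.
- The arm moves only by the tool carry_out, never from a script. Its argument "targets" is a list of rows, each a list of 7 numbers: the closure, from -1 (fully open) to 1 (shut), so that 0 is half open, then the shift along the world's x, y, z in mm, then the turn, a rotation vector about the world's x, y, z in degrees. In form: [[jaw, tx, ty, tz, rx, ry, rz], ...]. A call has 1 to 12 rows; each row shifts and turns the pose as measured when the row begins; what a row does not reach is not made up. A row lasts 1/8 s, in which the tool goes at most 62.5 mm and 10.7 degrees, less where a joint would pass 70% of its speed; a pose out of reach is approached as far as the arm can. A call with a gripper value outside its range is refused whole. The fingers move at their own pace and stop on an object; "grip_force" is the grip in N (left out, the last holds). Time passes only in rows, so rows that do not move let the fingers close. It gives the time, the measured TCP pose, the force and the opening at its end, in the units of the state.
- arm.observe(): the state, without advancing time (a new reading comes with each control period).
- eyes.snapshot(name): name is "scene" or "top"; returns the picture (384x512x3 uint8, red, green, blue); there is no depth.
- eyes.camera_info(name): a dict with "fx", "fy", "cx", "cy" (pixels), "k1" (the pictures are not rectified: a ray, as slopes to the right and down, at radius r is drawn at 1 + k1 r^2 times it, then the intrinsics apply), "R" (3x3) and "t" (3): a world point X has camera coordinates R X + t. Camera axes: x right, y down, z forward; pixel columns grow to the right and rows downward; lengths in m; the calibration is good to about 2 mm. A picture is of the moment at which its call begins. camera_info takes no time and is no camera call.
- arm.hand_in(): hands the job in, once; it reports no verdict.
The state is a dict: "clock": time; "joint_positions": joint angles; "dq": joint speeds; "joint_efforts": joint torques, N m; "ee_pos": TCP position; "tcp_rot": TCP orientation; "ft_force": force on the tool from outside, world axes, zero at the start; "ft_torque": the same for the moment, N m; "finger_gap": finger opening in m.
Only numpy, scipy, OpenCV 4.12 (cv2) and the standard library are available. Lean on these libraries where they do the work, as an engineer would, in place of code of your own. Each camera call takes 0.05 s, during which the arm holds its last target.

### The job

Lay the five loose parts of this trailer hub out flat on the bench for rebuilding, in one straight row with the stub axle and the hub, in the order in which they go together. Between the stub axle and the hub put the oil seal and the larger bearing, with the larger bearing next to the hub; on the other side of the hub, going away from it, put the smaller bearing, then the castle nut, then the dust cap, all the same way up as now, leaving about 25 mm clear between each part and the next, starting from the edge of the hub's flange. Leave the hub, the stub axle, the grease tub and the small oblong tin where they are.

Things in the scene. Friction and masses are not known exactly. Their poses are not given: they have to be found in the camera images.
- hub: Cast-iron trailer wheel hub, fixed, standing with its four studs up. Lower barrel 78 mm across; flange 130 mm across (its widest, gaps count from its edge) 44 to 56 mm high; upper barrel 62 mm across, 86 mm high; studs on a 102 mm circle up to 92 mm. Origin: centre of its underside, z up. Its y axis lies along the row: the stub axle is 340 to 355 mm off on the +y or the -y side (varies).
- stub_axle: Stub axle, fixed, upright on a square plate (100 x 100 x 12 mm): bright stepped spindle, 40 mm across at the foot narrowing to a 20 mm thread, 148 mm high in all. Stands left or right of the hub, at one end of the row. Origin: centre of the plate's underside, z up. It may be turned a little: the row is the line from its centre through the hub's centre, not its own axes.
- inner_bearing: The larger of the two taper roller bearings: loose steel ring-shaped disc, 60 mm outside diameter, 35 mm bore, 21 mm high, rollers visible on top. 0.2 to 0.3 kg. Origin: centre of its underside, z up. Lies flat.
- outer_bearing: The smaller taper roller bearing: loose, 46 mm outside diameter, 25 mm bore, 17 mm high, rollers visible on top. 0.1 to 0.17 kg. Origin: centre of its underside, z up. Lies flat.
- oil_seal: The oil seal: loose flat ring, black rubber in a thin dark steel case, 58 mm outside diameter, 41 mm bore, 12 mm high. About 50 g. Origin: centre of its underside, z up. Lies flat.
- castle_nut: The castle nut: loose zinc-plated hexagon nut, 36 mm across flats, 42 mm across corners, hexagon 15 mm high with a slotted crown 32 mm across on top, 24 mm high in all. About 110 g. Origin: centre of its underside, z up; its x axis goes through the middle of a flat (as do the directions 60 and 120 degrees from it).
- dust_cap: The dust cap: loose domed metal cap, dome up, 47 mm diameter, straight-sided from 3.5 to 22 mm high, 33 mm high in all, with a 50 mm rim 3 mm high at its foot. About 60 g. Origin: centre of its underside, z up.
- grease_tub: Bystander: loose white round plastic tub with a grey lid, 72 mm across, 76 mm high, standing at the end of the row opposite to the stub axle, about 340 to 355 mm from the hub's centre. Origin: centre of its underside. Stays where it is.
- pin_tin: Bystander: loose small oblong tin of split pins with a plain grey lid, 64 x 44 mm, 22 mm high, among the loose parts. Origin: centre of its underside. Stays where it is.
Not all that is in view belongs to the job. Leave any green look-alike of the outer_bearing alone.

How it is judged:
At the end, for the whole second after the job is handed in: Outward from the hub: larger bearing, oil seal on the stub-axle side; smaller bearing, castle nut, dust cap on the other. Gaps 10 to 40 mm (from the flange's edge), centres within 14 mm of the line stub axle - hub, all flat on the bench, right way up (tilt < 0.1 rad), released and at rest (((y of stub_axle in the frame of hub above 0.2 m and y of inner_bearing in the frame of hub above 0.09 m and y of oil_seal in the frame of hub above 0.16 m and y of outer_bearing in the frame of hub below -0.085 m and y of castle_nut in the frame of hub below -0.135 m and y of dust_cap in the frame of hub below -0.185 m) or (y of stub_axle in the frame of hub below -0.2 m and y of inner_bearing in the frame of hub below -0.09 m and y of oil_seal in the frame of hub below -0.16 m and y of outer_bearing in the frame of hub above 0.085 m and y of castle_nut in the frame of hub above 0.135 m and y of dust_cap in the frame of hub above 0.185 m)) and horizontal distance between hub and inner_bearing between 0.105 and 0.135 m and horizontal distance between inner_bearing and oil_seal between 0.069 and 0.099 m and horizontal distance between hub and outer_bearing between 0.098 and 0.128 m and horizontal distance between outer_bearing and castle_nut between 0.0525 and 0.0825 m and horizontal distance between castle_nut and dust_cap between 0.0545 and 0.0845 m and x of inner_bearing in the frame of hub between -0.014 and 0.014 m and height (world z) of each of inner_bearing, outer_bearing, oil_seal, castle_nut, dust_cap below 0.004 m and angle between each of inner_bearing, outer_bearing, oil_seal, castle_nut, dust_cap's own z axis and vertical below 0.1 rad and linear speed of each of inner_bearing, outer_bearing, oil_seal, castle_nut, dust_cap below 0.02 m/s and x of outer_bearing in the frame of hub between -0.014 and 0.014 m and x of oil_seal in the frame of hub between -0.014 and 0.014 m and x of castle_nut in the frame of hub between -0.014 and 0.014 m and x of dust_cap in the frame of hub between -0.014 and 0.014 m); the robot touches nothing.
It fails at once if the grease tub is moved by more than 15 mm (distance of grease_tub from where it was at the start of the episode above 0.015 m).
It fails at once if the small oblong tin is moved by more than 15 mm (distance of pin_tin from where it was at the start of the episode above 0.015 m).
It also fails if it takes over 136 s, if anything falls off the work surface, if the arm or the gripper's body presses on something with over 40 N, if the wrist force passes 120 N, or if a joint passes its speed limit or range.

## Working session

There is one attempt and no reset: what is moved stays moved. The work goes in short steps, Python scripts to look and compute and a tool call to move; the robot and the scene stay as the last step left them, time stands still between calls to the robot, and variables do not carry over. Pictures are saved under pics/ and viewed, and the job is handed in when it is done.

Besides the shell and the picture viewer there is one more tool, called after "Request:" as name(argument=value, ...) on one line, values as JSON. carry_out: Moves the arm, as the interface text tells. Its arguments: {"type":"object","properties":{"targets":{"type":"array","items":{"type":"array","items":{"type":"number"}}},"grip_force":{"type":"number"}},"required":["targets"]}

```bash
ls; mkdir -p pics; python3 - <<'E'
from cell import arm, eyes
import cv2, numpy as np
print(arm.observe())
for n in ("scene","top"):
    im=eyes.snapshot(n); cv2.imwrite(f"pics/{n}0.png",cv2.cvtColor(im,cv2.COLOR_RGB2BGR))
    print(n,eyes.camera_info(n))
E
```

```text
pics
{'clock': 0.0, 'joint_positions': array([1.11938347e+00, 3.14012269e-01, 4.49904323e-02, 1.30358963e+00,
       5.12823133e-06, 1.43119630e+00]), 'dq': array([-0.00037389,  0.0002064 ,  0.00098293, -0.00264906, -0.00191627,
       -0.0006391 ]), 'joint_efforts': array([ 7.99222516e-05, -4.80630577e+01,  2.98533279e+01,  1.92186580e-02,
        3.46472495e-05,  3.96223982e-06]), 'ee_pos': array([0.17618825, 0.54681546, 0.23040679]), 'tcp_rot': array([ 2.53874613e+00,  1.84906165e+00, -2.51898177e-03]), 'ft_force': array([-0.47768017, -0.13083638,  0.03309128]), 'ft_torque': array([ 0.04517277,  0.06393385, -0.02939605]), 'finger_gap': 0.08543658121842207}
scene {'fx': 363.16898335132305, 'fy': 363.16898335132305, 'cx': 258.9847187252734, 'cy': 193.45029906810788, 'k1': -0.07311086802995463, 'R': array([[ 0.67395886,  0.73843945,  0.02205998],
       [ 0.49323483, -0.42753361, -0.7575846 ],
       [-0.54999897,  0.5214616 , -0.65236411]]), 't': array([-0.31407766, -0.20752111,  1.20204807])}
top {'fx': 351.0928704986514, 'fy': 351.0928704986514, 'cx': 257.28602985558655, 'cy': 190.65481661469244, 'k1': -0.04370003854428143, 'R': array([[ 0.01108977, -0.99896711,  0.04406504],
       [-0.99922313, -0.01273769, -0.03729452],
       [ 0.03781728, -0.04361722, -0.99833231]]), 't': array([-0.01371326,  0.44573635,  0.8539014 ])}
```

```bash
python3 - <<'E'
import cv2
im=cv2.imread("pics/top0.png"); cv2.imwrite("pics/top0b.png",cv2.resize(im,(800,600),interpolation=cv2.INTER_CUBIC))
E
```

```text
(no output)
```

View pics/top0b.png

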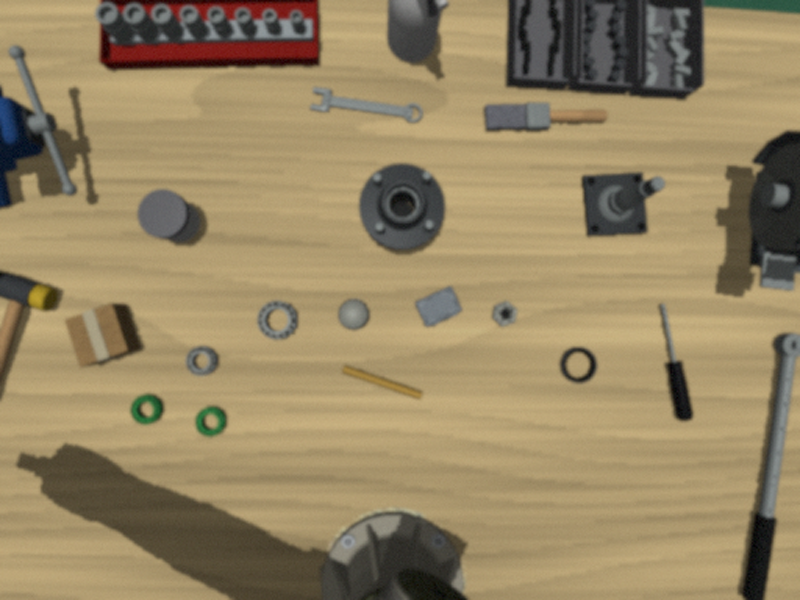

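View pics/scene0.png

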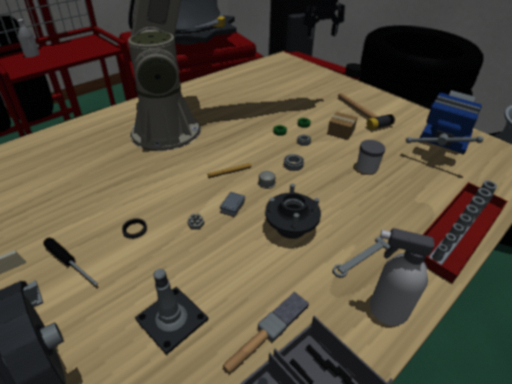

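```bash
cat > h.py <<'E'
import numpy as np, cv2
from cell import arm, eyes
def px2w(name,u,v,z):
    c=eyes.camera_info(name); R=np.array(c["R"]);t=np.array(c["t"])
    d=np.array([(u-c["cx"])/c["fx"],(v-c["cy"])/c["fy"]]); s=d.copy()
    for _ in range(20): s=d/(1+c["k1"]*(s@s))
    r=R.T@np.array([s[0],s[1],1.]); o=-R.T@t
    return (o+r*(z-o[2])/r[2])
def w2px(name,X):
    c=eyes.camera_info(name); p=np.array(c["R"])@np.array(X)+np.array(c["t"])
    s=p[:2]/p[2]; s=s*(1+c["k1"]*(s@s))
    return s[0]*c["fx"]+c["cx"], s[1]*c["fy"]+c["cy"]
def ring(img,name,x,y,z,r,col,k):
    pts=[w2px(name,(x+r*np.cos(a),y+r*np.sin(a),z)) for a in np.linspace(0,2*np.pi,60)]
    cv2.polylines(img,[np.int32((np.array(pts)+.5)*k*16-8)],True,col,1,cv2.LINE_AA,4)
def crop(im,u0,v0,w,h,k):
    return cv2.resize(im[v0:v0+h,u0:u0+w],None,fx=k,fy=k,interpolation=cv2.INTER_CUBIC)
E
python3 - <<'E'
from h import *
im=cv2.imread("pics/top0.png")
cv2.imwrite("pics/c1.png",crop(im,120,180,220,70,3.6)) 
cv2.imwrite("pics/c2.png",crop(im,80,85,350,85,2.25)) 
cv2.imwrite("pics/c3.png",crop(im,260,180,140,70,5)) 
E
```

```text
(no output)
```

View pics/c1.png

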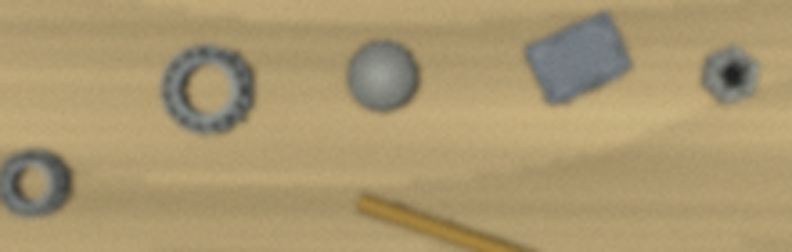

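View pics/c2.png

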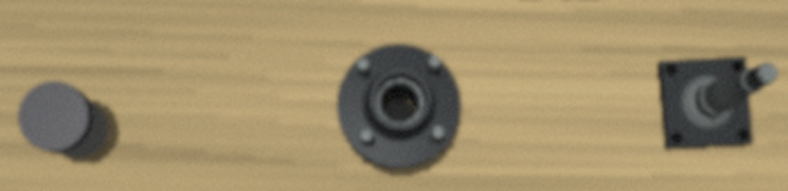

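View pics/c3.png

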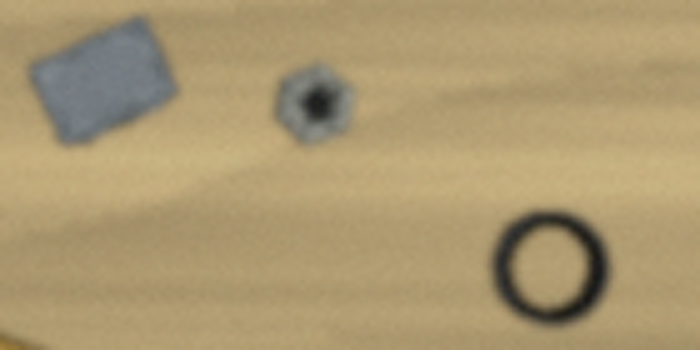

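```bash
cat > m.py <<'E'
from h import *
def p(u0,v0,k,x,y): return u0+(x+.5)/k-.5, v0+(y+.5)/k-.5
M={
'inner':(p(120,180,3.6,209,89),.018,[(.030,.02),(.030,0),(.0175,.021)]),
'cap':(p(120,180,3.6,384,76),.012,[(.0235,.022),(.025,0)]),
'outer':(p(120,180,3.6,37,182),.015,[(.023,.017),(.023,0),(.0125,.017)]),
'nut':(p(260,180,5,314,104),.010,[(.021,.015),(.016,.024),(.018,0)]),
'seal':(p(260,180,5,550,267),.008,[(.029,.012),(.0205,.012),(.029,0)]),
'hub':(p(80,85,2.25,399,107),.056,[(.065,.056),(.065,.044),(.031,.086)]),
'tub':(p(80,85,2.25,55,117),.076,[(.036,.076),(.036,0)]),
}
for n,(a,b) in {'stub':((704,104),.012)}.items(): pass
pts=[px2w('top',*p(80,85,2.25,*q),.012) for q in [(659,63),(744,57),(750,143),(667,148)]]
P={n:px2w('top',*q,z) for n,(q,z,_) in M.items()}
P['stub']=np.mean(pts,0)
tin=[px2w('top',*p(260,180,5,*q),.020) for q in [(30,68),(143,17),(179,92),(70,147)]]
E
python3 - <<'E'
from m import *
for n in P: print(n,P[n].round(4),np.hypot(*P[n][:2]).round(3))
print('stub sides',[np.linalg.norm(pts[i]-pts[i-1]).round(4) for i in range(4)])
print('tin',np.mean(tin,0).round(4),[np.linalg.norm(tin[i]-tin[i-1]).round(4) for i in range(4)], np.round(tin,3).tolist())
d=P['stub']-P['hub'];print('dist',np.hypot(*d[:2]),'tub',np.hypot(*(P['tub']-P['hub'])[:2]))
k=4
im=cv2.imread("pics/top0.png");big=cv2.resize(im,None,fx=k,fy=k,interpolation=cv2.INTER_CUBIC)
for n in M:
    for (r,z),c in zip(M[n][2],[(0,0,255),(0,255,0),(255,255,0)]): ring(big,'top',P[n][0],P[n][1],z,r,c,k)
cv2.imwrite("pics/o1.png",big[700:1000,390:1180]);cv2.imwrite("pics/o2.png",big[700:1000,1150:1650]);cv2.imwrite("pics/o3.png",big[400:700,300:1100])
# scene
im=cv2.imread("pics/scene0.png");big=cv2.resize(im,None,fx=k,fy=k,interpolation=cv2.INTER_CUBIC)
for n in M:
    for (r,z),c in zip(M[n][2],[(0,0,255),(0,255,0),(255,255,0)]): ring(big,'scene',P[n][0],P[n][1],z,r,c,k)
cv2.imwrite("pics/o4.png",big[500:1000,750:1550])
E
```

```text
inner [0.41   0.1835 0.018 ] 0.449
cap [0.4202 0.067  0.012 ] 0.425
outer [0.3466 0.2974 0.015 ] 0.457
nut [ 0.4237 -0.1699  0.01  ] 0.457
seal [ 0.3437 -0.2901  0.008 ] 0.45
hub [ 0.5807 -0.0043  0.056 ] 0.581
tub [0.5606 0.3416 0.076 ] 0.656
stub [ 0.6027 -0.3502  0.012 ] 0.697
stub sides [np.float64(0.0961), np.float64(0.0993), np.float64(0.098), np.float64(0.0964)]
tin [ 0.4337 -0.0651  0.02  ] [np.float64(0.0429), np.float64(0.0606), np.float64(0.0405), np.float64(0.0596)] [[0.44, -0.028, 0.02], [0.465, -0.083, 0.02], [0.429, -0.101, 0.02], [0.401, -0.048, 0.02]]
dist 0.34661155024169454 tub 0.3464115656937706
```

View pics/o1.png

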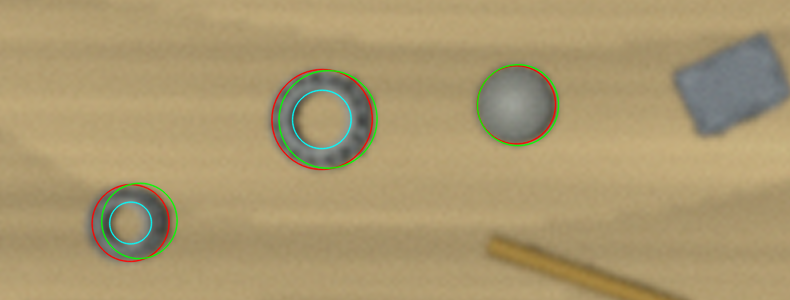

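View pics/o2.png

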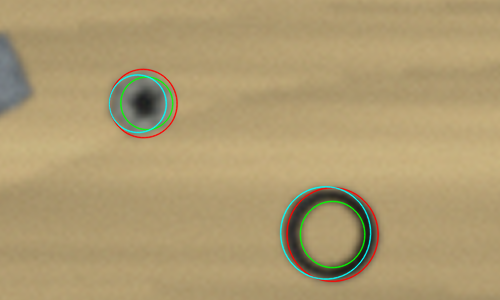

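View pics/o3.png

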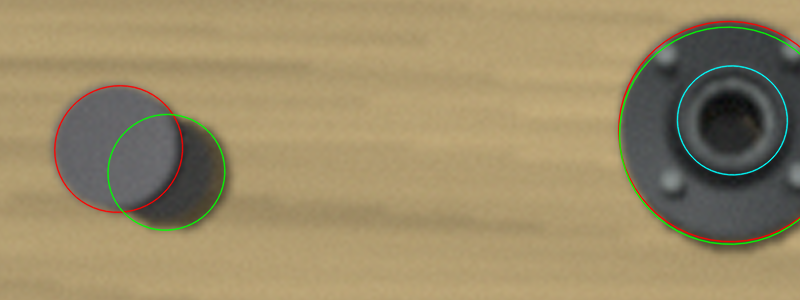

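View pics/o4.png

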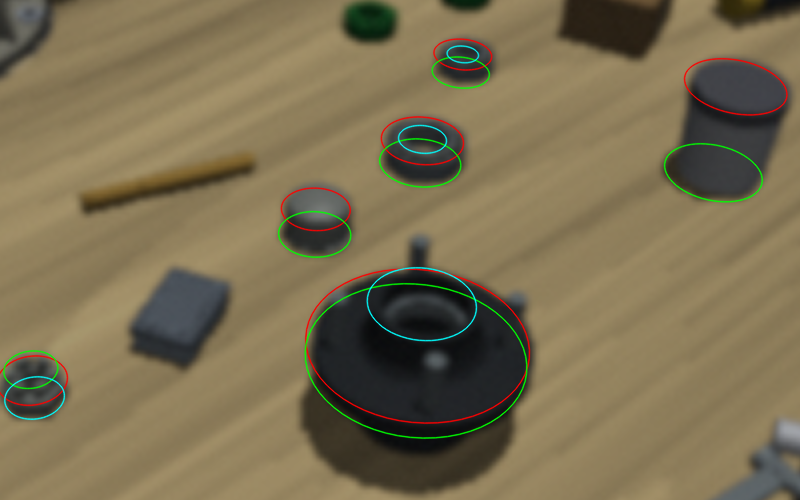

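```bash
python3 - <<'E'
from m import *
im=cv2.imread("pics/top0.png"); k=16
a=crop(im,305,185,36,32,k)
im=cv2.imread("pics/scene0.png"); b=crop(im,180,205,32,32,k)
cv2.imwrite("pics/nut.png",np.hstack([a,b])[:, :800] if 0 else np.hstack([cv2.resize(a,(450,400)),cv2.resize(b,(400,400))])[:, :800])
# green ring position
print(px2w('top',211*.64,420*.64,.012))
E
```

```text
[0.25367102 0.28432154 0.012     ]
```

View pics/nut.png

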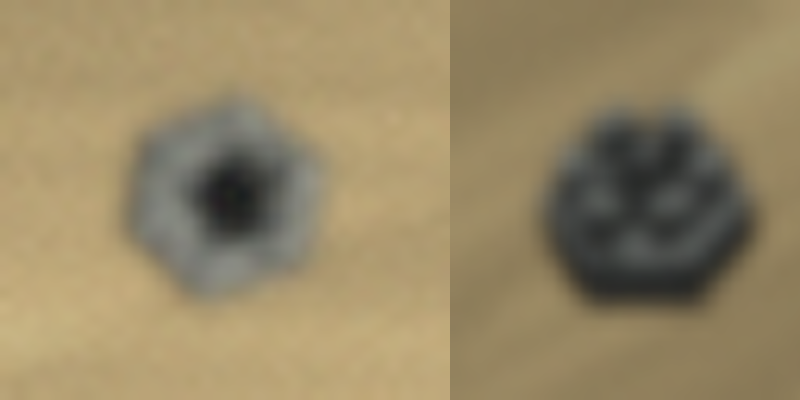

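Request:
carry_out(targets=[[-1,21,-31,-14,0,0,-8.6],[-1,21,-31,-14,0,0,-8.6],[-1,21,-31,-14,0,0,-8.6],[-1,21,-31,-14,0,0,-8.6],[-1,21,-31,-14,0,0,-8.6],[-1,21,-31,-14,0,0,-8.6],[-1,21,-31,-14,0,0,-8.6],[-1,21,-31,-14,0,0,-8.6],[-1,0,0,0,0,0,0]], grip_force=40)

```text
clock: 1.23
ee_pos: [0.3458, 0.2902, 0.1118]
tcp_rot: [3.139, 0.032, -0.009]
ft_force: [-0.6, 0.3, 0.2]
finger_gap: 0.0855
```

Request:
carry_out(targets=[[-1,1,7,-40,0,0,0],[-1,0,0,-40,0,0,0],[-1,0,0,-27,0,0,0],[-1,0,0,0,0,0,0]])

```text
clock: 1.72
ee_pos: [0.3468, 0.2997, 0.0036]
tcp_rot: [-3.141, -0.042, 0.006]
ft_force: [-0.4, 0.4, -0.5]
finger_gap: 0.0855
```

```bash
python3 - <<'E'
from h import *
im=cv2.cvtColor(eyes.snapshot("top"),cv2.COLOR_RGB2BGR);im2=cv2.cvtColor(eyes.snapshot("scene"),cv2.COLOR_RGB2BGR)
cv2.imwrite("pics/g1.png",np.hstack([crop(im,80,180,100,120,4),crop(im2,250,70,100,120,4)]))
E
```

```text
(no output)
```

View pics/g1.png

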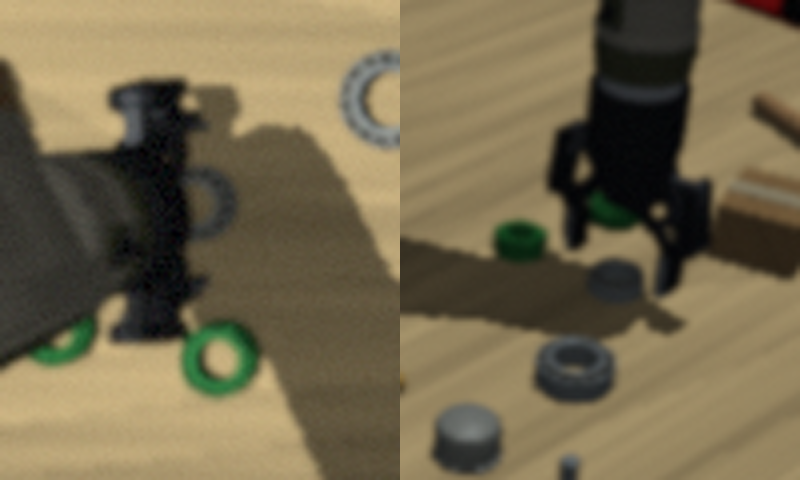

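Request:
carry_out(targets=[[-0.5,0,-2,-2,0,0,0],[1,0,0,0,0,0,0],[1,0,0,0,0,0,0],[1,0,0,0,0,0,0],[1,0,0,0,0,0,0],[1,0,0,0,0,0,0]])

```text
clock: 2.58
ee_pos: [0.351, 0.3004, 0.0072]
tcp_rot: [-3.135, -0.043, -0.009]
ft_force: [0.2, -0.1, -0.5]
finger_gap: 0.0439
```

```bash
python3 - <<'E'
from h import *
s=arm.observe(); print(s)
im=cv2.cvtColor(eyes.snapshot("top"),cv2.COLOR_RGB2BGR);im2=cv2.cvtColor(eyes.snapshot("scene"),cv2.COLOR_RGB2BGR)
print(arm.observe()['ee_pos'])
cv2.imwrite("pics/g2.png",np.hstack([crop(im,80,180,100,120,4),crop(im2,250,70,100,120,4)]))
E
```

```text
{'clock': 2.575, 'joint_positions': array([ 0.53231754,  0.29190306, -0.59371187,  0.67731005,  0.00217544,
        2.07601253]), 'dq': array([-1.16448554e-03,  9.60683656e-05, -8.32520714e-04,  1.70448391e-03,
       -8.79177762e-05, -7.39841575e-04]), 'joint_efforts': array([ 6.08950984e-03, -3.96392441e+01,  2.24863404e+01, -8.54891818e-02,
        8.83923116e-03, -2.02895671e-05]), 'ee_pos': array([0.35099538, 0.30035323, 0.00718758]), 'tcp_rot': array([-3.13549969, -0.04250414, -0.00902661]), 'ft_force': array([ 0.19780959, -0.08450936, -0.48047178]), 'ft_torque': array([ 0.03726035, -0.02030826, -0.01646307]), 'finger_gap': 0.04393707074109575}
[0.35092159 0.30032665 0.00711917]
```

View pics/g2.png

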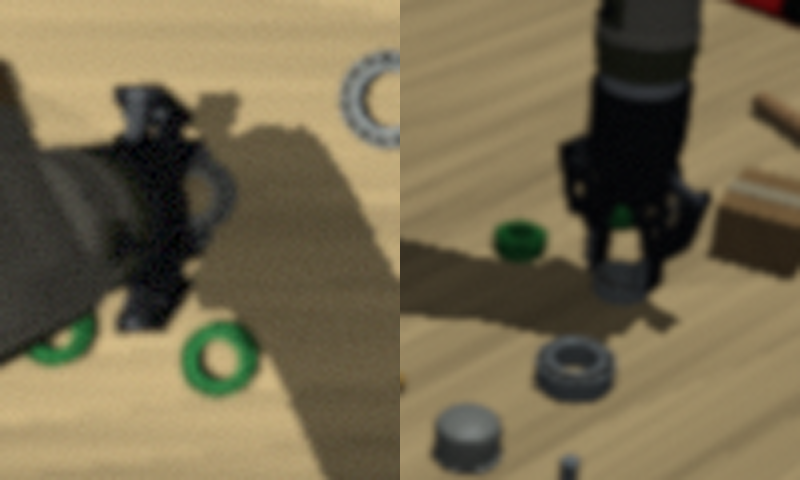

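```bash
python3 - <<'E'
from h import *
for n,(u0,v0) in (("top",(80,180)),("scene",(250,70))):
  for z in (0.0,.017): 
    u,v=w2px(n,(.351,.3003,z)); print(n,z,((u-u0+.5)*4+(400 if n=='scene' else 0),(v-v0+.5)*4))
    u,v=w2px(n,(.351,.288,z)); print(' alt',((u-u0+.5)*4+(400 if n=='scene' else 0),(v-v0+.5)*4))
im=cv2.imread("pics/g2.png")
cv2.imwrite("pics/g3.png",np.hstack([cv2.convertScaleAbs(cv2.resize(im[100:320,80:300],(400,400)),alpha=2.2,beta=20),cv2.convertScaleAbs(cv2.resize(im[180:330,540:690],(400,400)),alpha=2.2,beta=20)]))
E
```

```text
top 0.0 (np.float64(204.90103649163984), np.float64(193.6174698654529))
 alt (np.float64(225.06287142752194), np.float64(193.84772510171388))
top 0.017 (np.float64(196.0002254865658), np.float64(195.5478992523124))
 alt (np.float64(216.56359071682687), np.float64(195.7837077650379))
scene 0.0 (np.float64(617.2413253639095), np.float64(293.4403091883702))
 alt (np.float64(606.9140293318214), np.float64(298.8541790229058))
scene 0.017 (np.float64(619.3808572546568), np.float64(275.397522939026))
 alt (np.float64(608.9707376325084), np.float64(280.75575653477665))
```

View pics/g3.png

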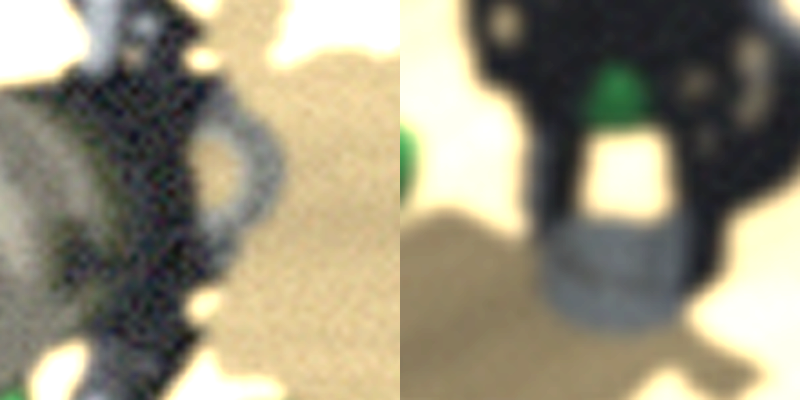

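Request:
carry_out(targets=[[1,0,0,20,0,0,0],[1,0,0,60,0,0,0],[1,0,0,50,0,0,0],[1,37,-32,10,0,0,1],[1,37,-32,0,0,0,1],[1,37,-32,0,0,0,0],[1,37,-32,0,0,0,0],[1,37,-32,0,0,0,0],[1,37,-32,0,0,0,0],[1,0,0,0,0,0,0]])

```text
clock: 3.92
ee_pos: [0.5777, 0.101, 0.1506]
tcp_rot: [-3.135, -0.105, -0.009]
ft_force: [0.1, 0.7, -0.5]
finger_gap: 0.0438
```

```bash
python3 - <<'E'
from h import *
im=cv2.cvtColor(eyes.snapshot("top"),cv2.COLOR_RGB2BGR);im2=cv2.cvtColor(eyes.snapshot("scene"),cv2.COLOR_RGB2BGR)
cv2.imwrite("pics/g4.png",np.hstack([crop(im,80,60,200,200,2),crop(im2,220,50,200,200,2)]))
E
```

```text
(no output)
```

View pics/g4.png

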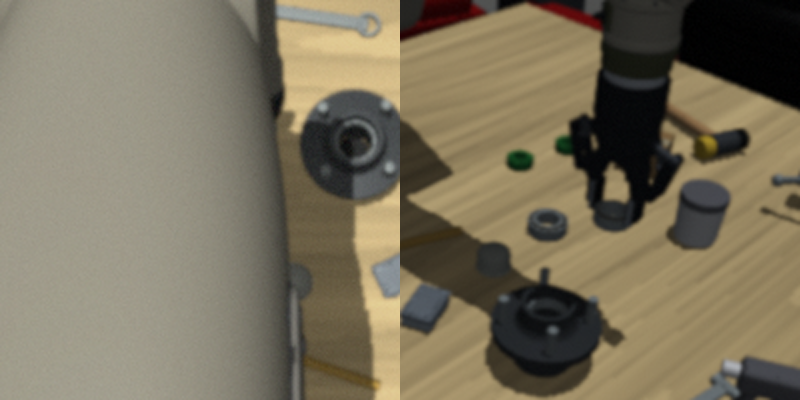

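Request:
carry_out(targets=[[1,-4,7,-45,0,0,0],[1,0,0,-45,0,0,0],[1,0,0,-35,0,0,0],[1,0,0,0,0,0,0]])

```text
clock: 4.53
ee_pos: [0.5658, 0.1148, 0.0239]
tcp_rot: [-3.133, -0.119, -0.004]
ft_force: [-0.6, -0.5, -1.0]
finger_gap: 0.0438
```

Request:
carry_out(targets=[[1,7,-6,-8,0,0,0],[1,0,0,0,0,0,0],[1,0,0,0,0,0,0]])

```text
clock: 4.9
ee_pos: [0.5754, 0.1097, 0.0197]
tcp_rot: [-3.133, -0.122, -0.012]
ft_force: [0.1, -0.3, -1.7]
finger_gap: 0.0437
```

Request:
carry_out(targets=[[1,-2,-1,-9,0,0,0],[1,0,0,0,0,0,0]])

```text
clock: 5.15
ee_pos: [0.5742, 0.1086, 0.0114]
tcp_rot: [-3.133, -0.122, -0.016]
ft_force: [-0.6, 0.2, -1.3]
finger_gap: 0.0441
```

Request:
carry_out(targets=[[1,0,0,-4,0,0,0],[1,0,0,0,0,0,0]])

```text
clock: 5.4
ee_pos: [0.5742, 0.1085, 0.0072]
tcp_rot: [-3.133, -0.122, -0.016]
ft_force: [0.7, -0.8, -0.5]
finger_gap: 0.0437
```

Release and lift; look.

Request:
carry_out(targets=[[0,0,0,0,0,0,0],[-1,0,0,0,0,0,0],[-1,0,0,0,0,0,0],[-1,0,0,30,0,0,0],[-1,0,0,60,0,0,0],[-1,0,0,50,0,0,0],[-1,-40,18,0,0,0,0],[-1,-40,18,0,0,0,0],[-1,-40,18,0,0,0,0],[-1,-40,18,0,0,0,0],[-1,0,0,0,0,0,0],[-1,0,0,0,0,0,0]])

```text
clock: 6.9
ee_pos: [0.4124, 0.1821, 0.1545]
tcp_rot: [-3.131, -0.12, -0.03]
ft_force: [0.1, -0.5, -0.6]
finger_gap: 0.0857
```

```bash
python3 - <<'E'
from h import *
im=cv2.cvtColor(eyes.snapshot("top"),cv2.COLOR_RGB2BGR);im2=cv2.cvtColor(eyes.snapshot("scene"),cv2.COLOR_RGB2BGR)
k=4;b=cv2.resize(im2,None,fx=k,fy=k,interpolation=cv2.INTER_CUBIC)
ring(b,'scene',.5735,.1085,.017,.023,(0,0,255),k);ring(b,'scene',.5735,.1085,.0,.023,(0,255,0),k)
cv2.imwrite("pics/g5.png",b[450:950,1000:1600])
cv2.imwrite("pics/g5t.png",im)
E
```

```text
(no output)
```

View pics/g5.png

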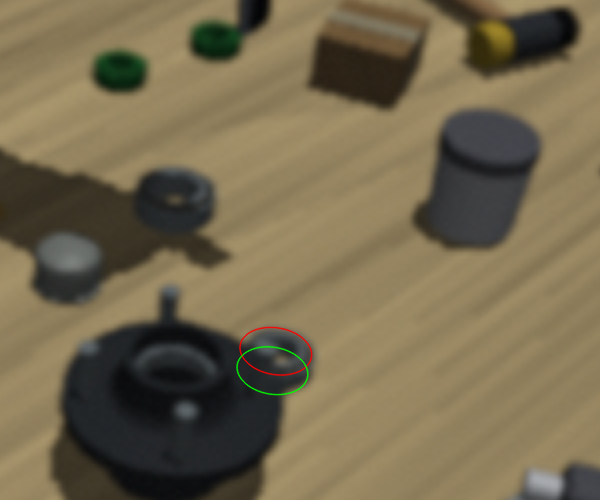

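Request:
carry_out(targets=[[-1,-2,1,-45,0,1.1,0],[-1,0,0,-45,0,0,0],[-1,0,0,-45,0,0,0],[-1,0,0,0,0,0,0],[-1,0,0,0,0,0,0]])

```text
clock: 7.62
ee_pos: [0.4182, 0.1814, 0.0179]
tcp_rot: [-3.13, -0.11, -0.009]
ft_force: [0.1, 0.1, 0.2]
finger_gap: 0.0854
```

Request:
carry_out(targets=[[-1,-8,2,-13,0,0,0],[-1,0,0,0,0,0,0],[-1,0,0,0,0,0,0]])

```text
clock: 8.0
ee_pos: [0.4128, 0.1842, 0.0074]
tcp_rot: [-3.128, -0.109, -0.019]
ft_force: [-0.3, -0.1, 0.2]
finger_gap: 0.0854
```

Request:
carry_out(targets=[[-0.5,-3,0,-4,0,0,0],[0,0,0,0,0,0,0],[1,0,0,0,0,0,0],[1,0,0,0,0,0,0],[1,0,0,0,0,0,0]])

```text
clock: 8.62
ee_pos: [0.4097, 0.1844, 0.0041]
tcp_rot: [-3.128, -0.11, -0.02]
ft_force: [-0.2, 0.1, 0.5]
finger_gap: 0.0586
```

Request:
carry_out(targets=[[1,0,0,25,0,0,0],[1,0,0,60,0,0,0],[1,0,0,60,0,0,0],[1,22,-38,10,0,0,0],[1,22,-38,0,0,0,0],[1,22,-38,0,0,0,0],[1,22,-38,0,0,0,0],[1,22,-38,0,0,0,0],[1,22,-38,0,0,0,0],[1,22,-38,0,0,0,0],[1,22,-38,0,0,0,0],[1,0,0,0,0,0,0]])

```text
clock: 10.12
ee_pos: [0.5856, -0.1304, 0.1587]
tcp_rot: [-3.128, -0.115, -0.008]
ft_force: [-0.4, -0.1, -1.9]
finger_gap: 0.0582
```

Request:
carry_out(targets=[[1,0,0,0,0,0,0]])

```text
clock: 10.25
ee_pos: [0.5848, -0.1301, 0.1578]
tcp_rot: [-3.126, -0.114, -0.004]
ft_force: [0.5, 1.8, -3.4]
finger_gap: 0.058
```

Δ to the target is (+3.5, +6); descend to about z 12.

Request:
carry_out(targets=[[1,3,6,-40,0,0,0],[1,0,0,-40,0,0,0],[1,0,0,-35,0,0,0],[1,0,0,-15,0,0,0],[1,0,0,0,0,0,0],[1,0,0,0,0,0,0]])

```text
clock: 11.0
ee_pos: [0.5862, -0.1183, 0.0271]
tcp_rot: [-3.126, -0.124, -0.007]
ft_force: [0.3, 0.2, -2.6]
finger_gap: 0.0581
```

Request:
carry_out(targets=[[1,2,-6,-12,0,0,0],[1,0,0,0,0,0,0],[1,0,0,0,0,0,0]])

```text
clock: 11.38
ee_pos: [0.5907, -0.1257, 0.0173]
tcp_rot: [-3.128, -0.124, -0.015]
ft_force: [0.7, -0.2, -1.9]
finger_gap: 0.0585
```

Request:
carry_out(targets=[[1,-2,1,-7,0,0,0],[1,0,0,-4,0,0,0],[1,0,0,0,0,0,0],[1,0,0,0,0,0,0]])

```text
clock: 11.88
ee_pos: [0.5884, -0.1247, 0.0056]
tcp_rot: [-3.128, -0.123, -0.015]
ft_force: [0.7, 0.8, -2.5]
finger_gap: 0.0581
```

Request:
carry_out(targets=[[1,0,0,-1.5,0,0,0],[0,0,0,0,0,0,0],[-1,0,0,0,0,0,0],[-1,0,0,0,0,0,0],[-1,0,0,30,0,0,0],[-1,0,0,50,0,0,0],[-1,-40,-27,10,0,0,0],[-1,-40,-27,0,0,0,0],[-1,-40,-27,0,0,0,0],[-1,-40,-27,0,0,0,0],[-1,-40,-27,0,0,0,0],[-1,-40,-27,0,0,0,0]])

```text
clock: 13.38
ee_pos: [0.3478, -0.2914, 0.1011]
tcp_rot: [-3.136, -0.135, -0.032]
ft_force: [0.6, -0.4, 0.1]
finger_gap: 0.0852
```

Request:
carry_out(targets=[[-1,0,0,0,0,0,0],[-1,0,0,0,0,0,0]])

```text
clock: 13.62
ee_pos: [0.346, -0.2934, 0.102]
tcp_rot: [-3.138, -0.126, -0.034]
ft_force: [0.7, 0.4, -1.6]
finger_gap: 0.0857
```

```bash
python3 - <<'E'
from h import *
im=cv2.cvtColor(eyes.snapshot("top"),cv2.COLOR_RGB2BGR);im2=cv2.cvtColor(eyes.snapshot("scene"),cv2.COLOR_RGB2BGR)
k=4
for n,i in (('top',im),('scene',im2)):
  b=cv2.resize(i,None,fx=k,fy=k,interpolation=cv2.INTER_CUBIC)
  for x,y,r,h in ((.5735,.1085,.023,.017),(.5883,-.1241,.03,.021)):
    ring(b,n,x,y,h,r,(0,0,255),k);ring(b,n,x,y,0,r,(0,255,0),k)
  cv2.imwrite("pics/g6%s.png"%n,b[350:900,700:1450] if n=='top' else b[650:1200,750:1450])
E
```

```text
(no output)
```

View pics/g6top.png

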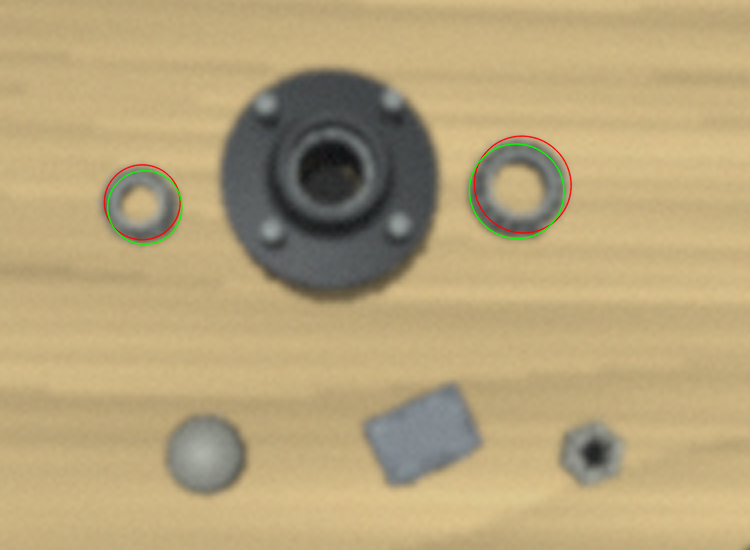

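View pics/g6scene.png

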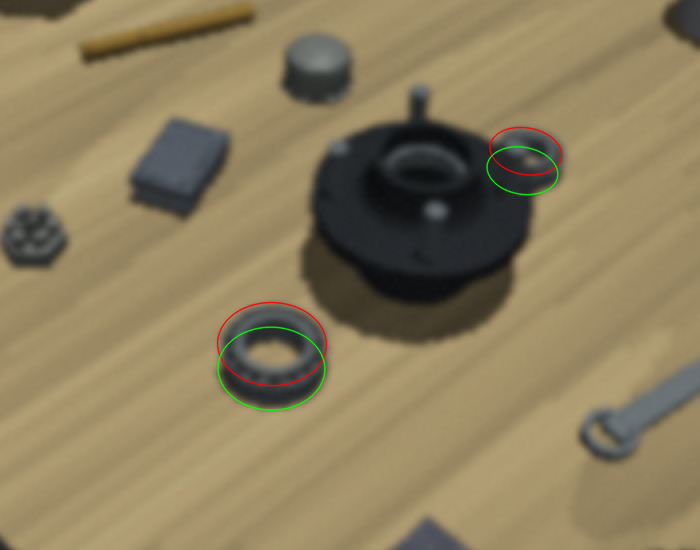

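Request:
carry_out(targets=[[-1,-2,3,-40,0,1.2,0],[-1,0,0,-40,0,0,0],[-1,0,0,-10,0,0,0],[-1,0,0,0,0,0,0],[-1,0,0,0,0,0,0]])

```text
clock: 14.35
ee_pos: [0.3499, -0.2892, 0.0122]
tcp_rot: [3.136, 0.142, 0.005]
ft_force: [0.0, -0.7, -0.7]
finger_gap: 0.0854
```

Request:
carry_out(targets=[[-1,-6,-1,-9,0,0,0],[-1,0,0,0,0,0,0],[-0.65,0,0,-3,0,0,0],[-0.65,0,0,0,0,0,0]])

```text
clock: 14.85
ee_pos: [0.3447, -0.292, 0.0018]
tcp_rot: [3.132, 0.141, 0.01]
ft_force: [-0.6, 0.6, -0.4]
finger_gap: 0.0705
```

Request:
carry_out(targets=[[-0.65,-1,2,-3,0,0,0],[-0.3,0,0,0,0,0,0],[1,0,0,0,0,0,0],[1,0,0,0,0,0,0],[1,0,0,0,0,0,0]])

```text
clock: 15.48
ee_pos: [0.3435, -0.2898, -0.0009]
tcp_rot: [3.132, 0.141, 0.009]
ft_force: [-0.4, -0.3, 1.4]
finger_gap: 0.0558
```

Request:
carry_out(targets=[[1,0,0,25,0,0,0],[1,0,0,60,0,0,0],[1,0,20,30,0,0,0],[1,40,20,0,0,0,0],[1,42,20,0,0,0,0],[1,42,20,0,0,0,0],[1,42,0,0,0,0,0],[1,42,0,0,0,0,0],[1,42,0,0,0,0,0],[1,0,0,0,0,0,0],[1,0,0,0,0,0,0]])

```text
clock: 16.85
ee_pos: [0.6001, -0.205, 0.1146]
tcp_rot: [3.134, 0.139, 0.008]
ft_force: [-0.2, 0.6, -0.7]
finger_gap: 0.0561
```

```bash
python3 - <<'E'
from h import *
im2=cv2.cvtColor(eyes.snapshot("scene"),cv2.COLOR_RGB2BGR)
cv2.imwrite("pics/g7.png",crop(im2,60,140,256,220,3))
E
```

```text
(no output)
```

View pics/g7.png

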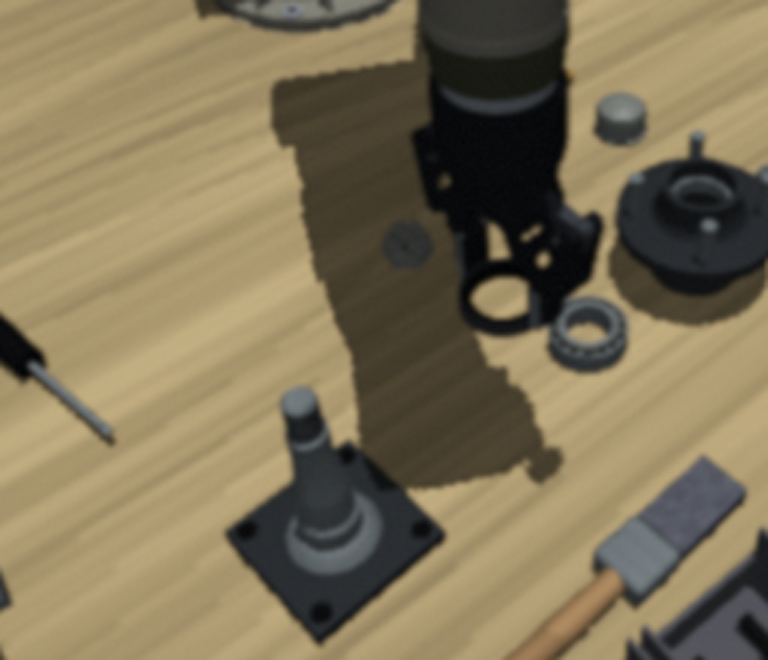

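Seal is held level at about (505,298) in the crop. Lower it.

Request:
carry_out(targets=[[1,-6,-3,-40,0,0,0],[1,0,0,-40,0,0,0],[1,0,0,-15,0,0,0],[1,0,0,0,0,0,0],[1,0,0,0,0,0,0]])

```text
clock: 17.52
ee_pos: [0.5914, -0.2095, 0.0217]
tcp_rot: [3.132, 0.133, 0.013]
ft_force: [0.3, -0.3, 1.2]
finger_gap: 0.0559
```

Request:
carry_out(targets=[[1,2,2,-12,0,0,0],[1,0,0,0,0,0,0],[1,0,0,-7,0,0,0],[1,0,0,0,0,0,0],[1,0,0,0,0,0,0]])

```text
clock: 18.15
ee_pos: [0.5958, -0.2083, 0.0045]
tcp_rot: [3.13, 0.134, 0.021]
ft_force: [-0.0, 0.5, 0.3]
finger_gap: 0.0558
```

Request:
carry_out(targets=[[1,-2,0,-5,0,0,0],[1,0,0,0,0,0,0],[1,0,0,0,0,0,0]])

```text
clock: 18.52
ee_pos: [0.5939, -0.2084, -0.0006]
tcp_rot: [3.13, 0.134, 0.021]
ft_force: [0.6, -0.5, 0.3]
finger_gap: 0.0562
```

Request:
carry_out(targets=[[0,0,0,0,0,0,0],[-1,0,0,0,0,0,0],[-1,0,0,0,0,0,0],[-1,0,0,30,0,0,0],[-1,0,0,60,0,0,0],[-1,-34,8,10,0,0,3.4],[-1,-34,8,0,0,0,3.4],[-1,-34,8,0,0,0,3.4],[-1,-34,8,0,0,0,3.4],[-1,-34,6,0,0,0,3.4],[-1,0,0,0,0,0,0],[-1,0,0,0,0,0,0]])

```text
clock: 20.02
ee_pos: [0.4205, -0.17, 0.1035]
tcp_rot: [3.071, 0.609, 0.029]
ft_force: [0.6, -0.7, -0.3]
finger_gap: 0.0853
```

Request:
carry_out(targets=[[-1,3,0,-40,0,1,0],[-1,0,0,-35,0,0,0],[-1,0,0,-10,0,0,0],[-1,0,0,0,0,0,0],[-1,0,0,0,0,0,0]])

```text
clock: 20.65
ee_pos: [0.4304, -0.1731, 0.0191]
tcp_rot: [3.069, 0.608, 0.012]
ft_force: [0.9, 0.1, 0.7]
finger_gap: 0.0854
```

Request:
carry_out(targets=[[-1,-7,3,-12,0,0,0],[-1,0,0,0,0,0,0],[-0.5,0,0,-3,0,0,0],[-0.5,0,0,0,0,0,0]])

```text
clock: 21.15
ee_pos: [0.4243, -0.1707, 0.0052]
tcp_rot: [3.066, 0.607, 0.017]
ft_force: [0.8, -0.8, 0.4]
finger_gap: 0.0641
```

Request:
carry_out(targets=[[-0.3,0,1,-1,0,0,0],[0,0,0,0,0,0,0],[1,0,0,0,0,0,0],[1,0,0,0,0,0,0],[1,0,0,0,0,0,0],[1,0,0,0,0,0,0]])

```text
clock: 21.9
ee_pos: [0.4247, -0.17, 0.0047]
tcp_rot: [3.065, 0.607, 0.017]
ft_force: [-0.6, -0.5, 0.9]
finger_gap: 0.0347
```

Request:
carry_out(targets=[[1,0,0,25,0,0,0],[1,0,0,60,0,0,0],[1,0,0,60,0,0,0],[1,0,0,0,0,0,0]])

```text
clock: 22.4
ee_pos: [0.4227, -0.1687, 0.1519]
tcp_rot: [3.069, 0.607, 0.013]
ft_force: [0.0, 0.2, -1.5]
finger_gap: 0.0345
```

```bash
python3 - <<'E'
from h import *
im=cv2.cvtColor(eyes.snapshot("top"),cv2.COLOR_RGB2BGR)
im2=cv2.cvtColor(eyes.snapshot("scene"),cv2.COLOR_RGB2BGR)
cv2.imwrite("pics/g8.png",crop(im2,60,100,256,200,3));k=4
b=cv2.resize(im2,None,fx=k,fy=k,interpolation=cv2.INTER_CUBIC)
x,y,r,h=.5937,-.2079,.029,.012
ring(b,'scene',x,y,h,r,(0,0,255),k);ring(b,'scene',x,y,0,r,(0,255,0),k)
cv2.imwrite("pics/g8s.png",b[800:1300,500:1200])
E
```

```text
(no output)
```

View pics/g8.png

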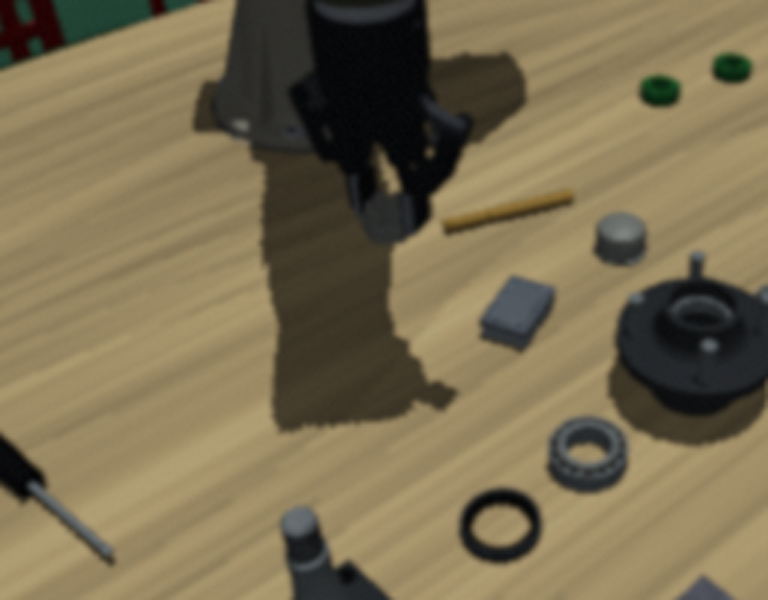

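View pics/g8s.png

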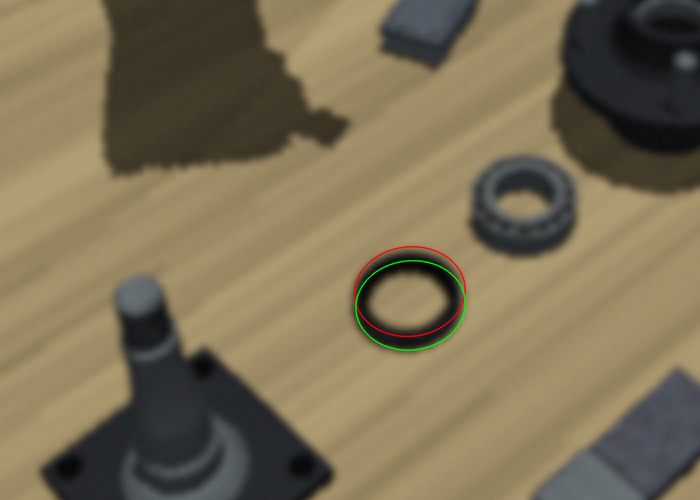

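Request:
carry_out(targets=[[1,18,43,0,0,0,-2.3],[1,18,43,0,0,0,-2.3],[1,18,43,0,0,0,-2.3],[1,18,43,0,0,0,-2.3],[1,18,43,0,0,0,-2.3],[1,18,43,0,0,0,-2.3],[1,18,43,0,0,0,-2.3],[1,18,43,0,0,0,-2.3],[1,0,0,0,0,0,0],[1,0,0,0,0,0,0]])

```text
clock: 23.75
ee_pos: [0.5521, 0.1877, 0.1209]
tcp_rot: [3.136, 0.086, -0.06]
ft_force: [-0.4, -0.1, -1.6]
finger_gap: 0.0346
```

Request:
carry_out(targets=[[1,16,-11,-20,0,-2,0],[1,0,0,-40,0,0,0],[1,0,0,-30,0,0,0],[1,0,0,0,0,0,0],[1,0,0,0,0,0,0]])

```text
clock: 24.38
ee_pos: [0.5643, 0.1704, 0.026]
tcp_rot: [3.134, 0.076, -0.014]
ft_force: [0.2, 0.2, -0.1]
finger_gap: 0.0348
```

Request:
carry_out(targets=[[1,4,5,-10,0,0,0],[1,0,0,0,0,0,0],[1,0,0,-5,0,0,0],[1,0,0,0,0,0,0],[1,0,0,0,0,0,0]])

```text
clock: 25.0
ee_pos: [0.5709, 0.176, 0.0134]
tcp_rot: [3.135, 0.077, -0.006]
ft_force: [-0.7, -0.2, -1.0]
finger_gap: 0.0344
```

Request:
carry_out(targets=[[1,-1,0,-5,0,0,0],[1,0,0,-3,0,0,0],[1,0,0,0,0,0,0],[1,0,0,0,0,0,0]])

```text
clock: 25.5
ee_pos: [0.57, 0.1761, 0.0051]
tcp_rot: [3.135, 0.077, -0.005]
ft_force: [-0.4, -0.1, -1.1]
finger_gap: 0.0346
```

Request:
carry_out(targets=[[0,0,0,0,0,0,0],[-1,0,0,0,0,0,0],[-1,0,0,0,0,0,0],[-1,0,0,30,0,0,0],[-1,0,0,60,0,0,0],[-1,-37,-27,15,0,0,0],[-1,-37,-27,0,0,0,0],[-1,-37,-27,0,0,0,0],[-1,-37,-27,0,0,0,0],[-1,0,0,0,0,0,0],[-1,0,0,0,0,0,0]])

```text
clock: 26.88
ee_pos: [0.4204, 0.0656, 0.115]
tcp_rot: [3.135, 0.077, 0.007]
ft_force: [-0.1, -0.5, 0.0]
finger_gap: 0.0853
```

Request:
carry_out(targets=[[-1,0,1,-45,0,0,0],[-1,0,0,-40,0,0,0],[-1,0,0,-10,0,0,0],[-1,0,0,0,0,0,0],[-1,0,0,0,0,0,0]])

```text
clock: 27.5
ee_pos: [0.4283, 0.0683, 0.0209]
tcp_rot: [3.134, 0.082, 0.022]
ft_force: [0.5, 1.1, -0.2]
finger_gap: 0.0854
```

Request:
carry_out(targets=[[-1,-7,-1,-13,0,0,0],[-1,0,0,0,0,0,0],[-0.5,0,0,-4,0,0,0],[-0.5,0,0,0,0,0,0]])

```text
clock: 28.0
ee_pos: [0.4262, 0.0674, 0.0079]
tcp_rot: [3.134, 0.082, 0.036]
ft_force: [0.1, -0.3, -0.6]
finger_gap: 0.064
```

Request:
carry_out(targets=[[-0.5,-6,0,-2,0,1.3,0],[-0.5,0,0,0,0,0,0],[-0.5,0,0,0,0,0,0]])

```text
clock: 28.38
ee_pos: [0.4206, 0.0674, 0.0064]
tcp_rot: [3.135, 0.082, -0.0]
ft_force: [-1.0, 0.8, 0.6]
finger_gap: 0.0638
```

Request:
carry_out(targets=[[0,0,0,0,0,0,0],[1,0,0,0,0,0,0],[1,0,0,0,0,0,0],[1,0,0,0,0,0,0],[1,0,0,0,0,0,0]])

```text
clock: 29.0
ee_pos: [0.4205, 0.0674, 0.0068]
tcp_rot: [3.135, 0.082, 0.0]
ft_force: [-0.1, -0.4, 1.3]
finger_gap: 0.0454
```

Request:
carry_out(targets=[[1,0,0,25,0,0,0],[1,0,0,60,0,0,0],[1,0,0,60,0,0,0],[1,24,30,0,0,0,0],[1,24,30,0,0,0,0],[1,24,30,0,0,0,0],[1,24,30,0,0,0,0],[1,24,30,0,0,0,0],[1,24,28,0,0,0,0],[1,0,0,0,0,0,0],[1,0,0,0,0,0,0]])

```text
clock: 30.38
ee_pos: [0.5658, 0.2508, 0.1539]
tcp_rot: [3.134, 0.079, -0.005]
ft_force: [0.7, -0.5, -1.3]
finger_gap: 0.0452
```

```bash
python3 - <<'E'
from h import *
im2=cv2.cvtColor(eyes.snapshot("scene"),cv2.COLOR_RGB2BGR);k=4
b=cv2.resize(im2,None,fx=k,fy=k,interpolation=cv2.INTER_CUBIC)
x,y,r,h=.5692,.1758,.018,.015
ring(b,'scene',x,y,h,r,(0,0,255),k);ring(b,'scene',x,y,0,r,(0,255,0),k)
cv2.imwrite("pics/g9.png",b[300:900,1000:1700])
E
```

```text
(no output)
```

View pics/g9.png

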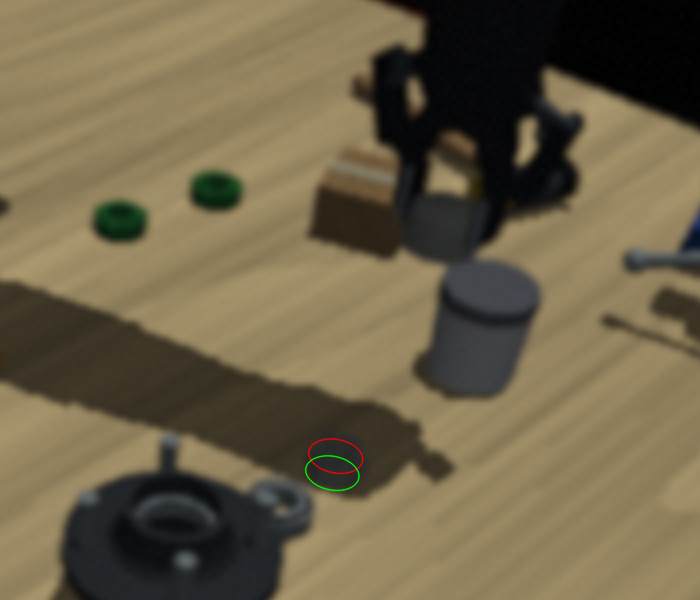

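Request:
carry_out(targets=[[1,-1,-5,-35,0,0,0],[1,0,0,-35,0,0,0],[1,0,0,-30,0,0,0],[1,0,0,-15,0,0,0],[1,0,0,0,0,0,0],[1,0,0,0,0,0,0]])

```text
clock: 31.18
ee_pos: [0.5634, 0.2414, 0.0399]
tcp_rot: [3.135, 0.071, 0.001]
ft_force: [1.1, 0.3, -0.5]
finger_gap: 0.0448
```

```bash
python3 - <<'E'
from h import *
im2=cv2.cvtColor(eyes.snapshot("scene"),cv2.COLOR_RGB2BGR);k=4
b=cv2.resize(im2,None,fx=k,fy=k,interpolation=cv2.INTER_CUBIC)
x,y,r,h=.5692,.1758,.018,.015
ring(b,'scene',x,y,h,r,(0,0,255),k);ring(b,'scene',x,y,0,r,(0,255,0),k)
b=cv2.convertScaleAbs(b,alpha=2,beta=20)
cv2.imwrite("pics/g10.png",b[450:900,1150:1650])
E
```

```text
(no output)
```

View pics/g10.png

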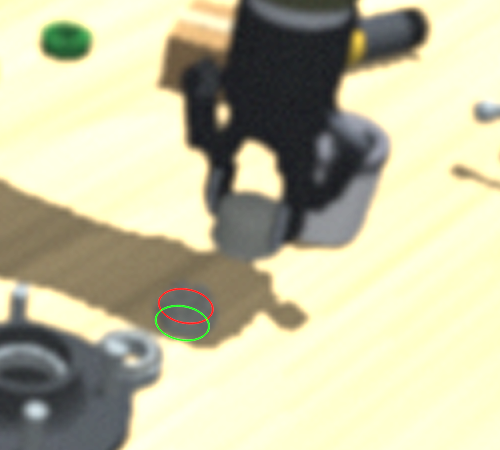

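Nut is where intended (about (185,310)). Continue lowering the cap.

Request:
carry_out(targets=[[1,1,4,-15,0,0,0],[1,0,0,0,0,0,0],[1,0,0,-10,0,0,0],[1,0,0,0,0,0,0],[1,0,0,0,0,0,0]])

```text
clock: 31.85
ee_pos: [0.5659, 0.2465, 0.0151]
tcp_rot: [3.136, 0.072, 0.006]
ft_force: [-0.7, -1.0, -0.8]
finger_gap: 0.0452
```

Request:
carry_out(targets=[[1,-1,-1,-4,0,0,0],[1,0,0,-4,0,0,0],[1,0,0,0,0,0,0],[1,0,0,0,0,0,0]])

```text
clock: 32.35
ee_pos: [0.5651, 0.2454, 0.0069]
tcp_rot: [3.136, 0.072, 0.007]
ft_force: [-0.9, 0.2, -1.2]
finger_gap: 0.0449
```

Release, lift, retreat toward the start side.

Request:
carry_out(targets=[[0,0,0,-0.5,0,0,0],[-1,0,0,0,0,0,0],[-1,0,0,0,0,0,0],[-1,0,0,30,0,0,0],[-1,0,0,60,0,0,0],[-1,-20,0,60,0,0,0],[-1,-40,20,20,0,0,0],[-1,-40,30,20,0,0,0],[-1,-40,40,20,0,0,0],[-1,-40,40,0,0,0,0],[-1,-30,40,0,0,0,0],[-1,0,40,0,0,0,0]])

```text
clock: 33.85
ee_pos: [0.3489, 0.4582, 0.2243]
tcp_rot: [3.14, 0.062, 0.013]
ft_force: [0.7, 0.6, -0.0]
finger_gap: 0.085
```

Request:
carry_out(targets=[[-1,-30,40,0,0,0,0],[-1,-30,40,0,0,0,0],[-1,0,0,0,0,0,0],[-1,0,0,0,0,0,0]])

```text
clock: 34.35
ee_pos: [0.2861, 0.5432, 0.2235]
tcp_rot: [-3.141, -0.068, -0.014]
ft_force: [0.4, -0.7, 0.2]
finger_gap: 0.0854
```

```bash
python3 - <<'E'
from h import *
im=cv2.cvtColor(eyes.snapshot("top"),cv2.COLOR_RGB2BGR);im2=cv2.cvtColor(eyes.snapshot("scene"),cv2.COLOR_RGB2BGR)
k=4
cv2.imwrite("pics/f_top_raw.png",im)
T=dict(inner=(.5883,-.1241,.03,.021),seal=(.5937,-.2079,.029,.012),outer=(.5735,.1085,.023,.017),nut=(.5692,.1758,.018,.015),cap=(.5648,.2452,.0235,.022))
for n,i in (('top',im),('scene',im2)):
  b=cv2.resize(i,None,fx=k,fy=k,interpolation=cv2.INTER_CUBIC)
  for x,y,r,h in T.values():
    ring(b,n,x,y,h,r,(0,0,255),k);ring(b,n,x,y,0,r,(0,255,0),k)
  cv2.imwrite("pics/f_%s_a.png"%n,b[380:740,330:1020] if n=='top' else b[500:1000,1000:1600])
  cv2.imwrite("pics/f_%s_b.png"%n,b[380:740,980:1680] if n=='top' else cv2.resize(i,(768,576)))
E
```

```text
(no output)
```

View pics/f_top_a.png

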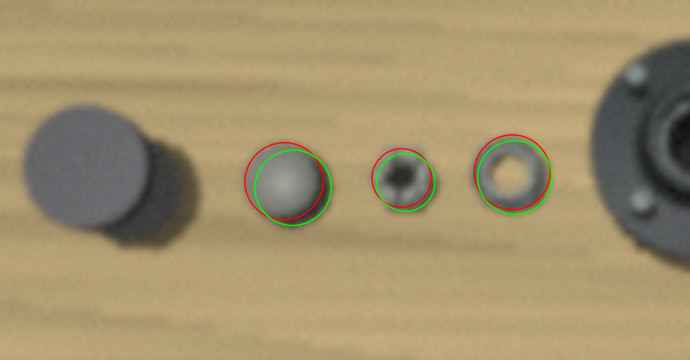

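View pics/f_top_b.png

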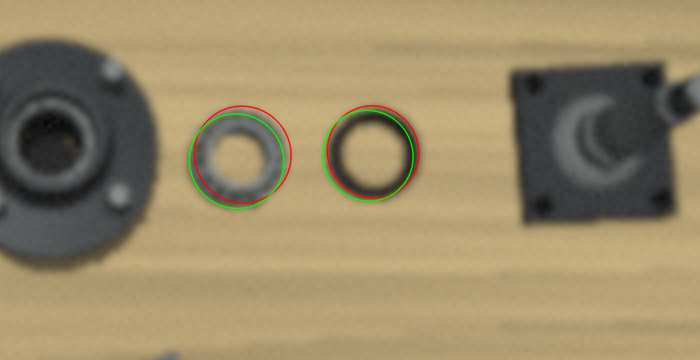

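View pics/f_scene_a.png

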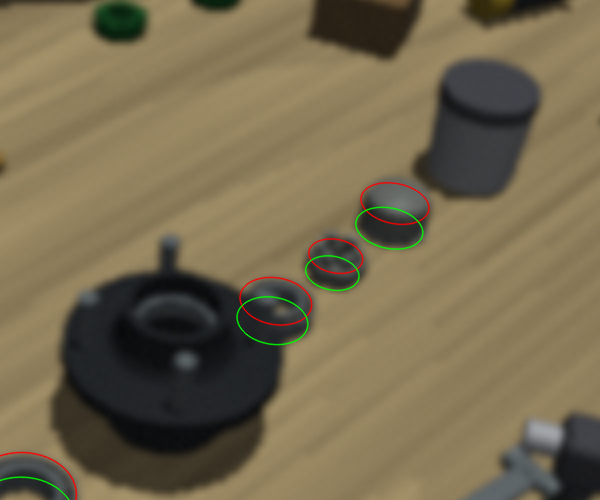

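View pics/f_scene_b.png

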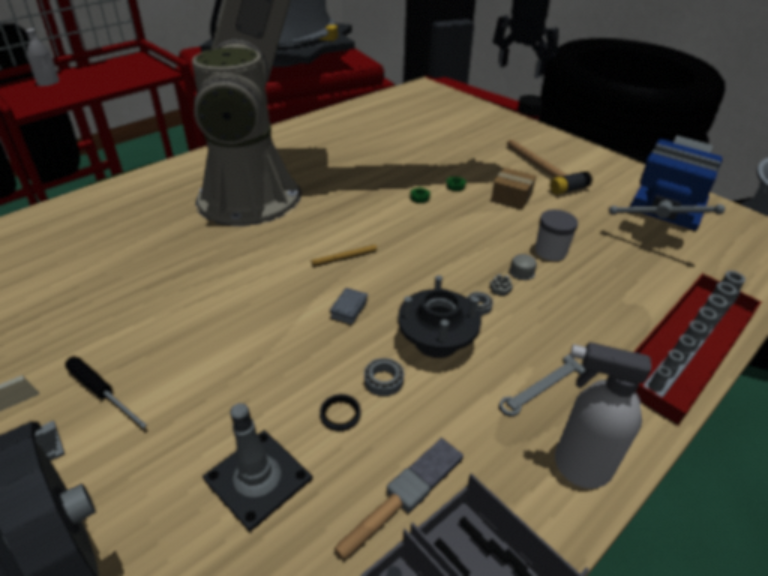

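```bash
python3 - <<'E'
from h import *
print(arm.observe()['dq'].round(3)); print(arm.hand_in())
E
```

```text
[-0.014 -0.006 -0.001  0.    -0.001  0.001]
the job is handed in; nothing more can be done
None
```

The five parts are laid out in one row and the job is handed in, at about 34 s of the 136 s allowed; the hand-in reported no verdict. From the stub axle the order is oil seal, larger bearing, hub, smaller bearing, castle nut, dust cap, with gaps of about 25 mm.

- **Positions:** In the last pictures from both cameras, each part sits within about 3 mm of its planned place. All lie flat, the same way up as before and released.
- **Left alone:** The grease tub, the tin and the green rings look unmoved, judged by eye. The arm had drawn clear and was practically still.
- **Disagreements:** When I gripped the smaller bearing, the closing fingers nudged the arm about 5 mm, but the bearing still set down flat where planned. The finger opening read 1 to 2 mm under the true part sizes throughout. Moves often missed by 5 to 8 mm (up to 17 mm sideways and 30 mm in height on the nut's carry), which I corrected before each grasp and release.

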